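# Change over the nitrogen supply of the mass spectrometer

### The job

Change the mass spectrometer's nitrogen over from the line with the yellow-handled valve to the line with the blue-handled one without cutting the gas off: with one finger, push the blue handle fully open, until it lies in line with the pipe, and only then push the yellow handle fully closed, until it stands square across the pipe. Only push the handles, do not pinch them or force them hard against their stops, and leave the bottle, beaker, vial rack and wrench where they are.

Things in the scene. Friction and masses are not known exactly. Their poses are not given: they have to be found in the camera images.
- manifold: Nitrogen manifold fixed to the bench: grey metal plate (x -175 to 55, y -215 to 215 mm, 8 mm thick) with a straight steel header pipe (14 mm diameter, centre 48 mm above the bench) along its y axis, and two ball valves in the pipe at y = -100 and 100 mm; which is blue and which yellow varies. Origin on the bench below the middle of the pipe; yaw up to 0.3 rad.
- blue_lever (a joint): Angle of the blue handle (rad), counterclockwise from above. 0 = closed: handle square across the pipe, pointing along the manifold's +x. 1.571 = fully open: along the pipe, pointing to the manifold's +y. Firm stops at both ends; starts within 0.06 of closed. It stays where it is left; about 0.4 N m turns it (5 N at 85 mm from the stem).
- yellow_lever (a joint): Angle of the yellow handle (rad): the same valve and the same meaning (0 closed, along manifold +x; 1.571 open, along manifold +y; firm stops, stays where it is left, about 0.4 N m). Starts within 0.07 of fully open.
- blue_stem (a point): Point on the vertical turning axis of the blue handle, 100 mm above the bench, the mid height of the handle's sleeve. Below it is the steel valve body, 34 mm wide and 80 mm long along the pipe, top 65 mm above the bench; the stem nut ends at 93 mm.
- yellow_stem (a point): The same point on the turning axis of the yellow handle.
- blue_tip (a point): Middle of the end face of the blue handle, 110 mm from the stem axis, 100 mm above the bench. Cranked flat steel lever; its blue plastic sleeve covers 40 to 110 mm from the axis, 16 mm wide, 12 mm thick (94 to 106 mm above the bench), with free air below it down to the pipe (top at 55 mm; 65 mm at the valve bodies).
- yellow_tip (a point): The same point on the yellow handle, with a yellow sleeve of the same size.
- blue_right_side (a point): The right-hand long side of the blue sleeve (looking from the stem out to the tip); the side to push to turn the handle counterclockwise, open. The point lies on that upright face, in the middle of its height, 85 mm from the stem axis and 100 mm above the bench; its x axis points out to the tip and its y axis to the left.
- blue_left_side (a point): The left-hand long side of the blue sleeve: the side to push to turn the handle clockwise, closed. The point lies on that face, 85 mm from the stem axis; axes as for the right side. Pressing both sides at once is pinching.
- yellow_right_side (a point): The right-hand side of the yellow sleeve (the side to push to open), the point and axes as for the blue one.
- yellow_left_side (a point): The left-hand side of the yellow sleeve (the side to push to close), the point and axes as for the blue one. With the handle open, a finger reaches it from above on the manifold's -x side of the handle.
- amber_bottle: Loose amber glass bottle with a white cap, 70 mm diameter, 140 mm tall, origin under its centre. To be left alone.
- beaker: Loose open glass beaker, 68 mm diameter at the rim, 90 mm tall, origin under its centre. To be left alone.
- vial_rack: Loose white rack of small glass vials with black caps, 60 x 110 x 43 mm, origin under its centre. To be left alone.
- wrench: Loose steel wrench 150 mm long lying flat. To be left alone.
- gauge (a point): Centre of the pressure gauge of the manifold, on the outlet branch at manifold x = -110 mm, y = 0: 52 mm diameter, 24 mm thick, dial facing the manifold's +x, top 126 mm above the bench. Not to be worked.

How it is judged (in metres and radians):
On the way:
1. the blue handle is fully open while the yellow one is still open (value of joint blue_lever above 1.46 rad and value of joint yellow_lever above 1.3 rad), for 0.1 s.
At the end, for the whole second after the job is handed in: The blue handle is at rest within 0.11 rad (6 degrees) of fully open and the yellow handle at rest within 0.11 rad of fully closed; the bottle, beaker, rack and wrench are within 20 mm of where they stood (value of joint blue_lever above 1.46 rad and value of joint yellow_lever below 0.11 rad and velocity of joint blue_lever between -0.05 and 0.05 rad/s and velocity of joint yellow_lever between -0.05 and 0.05 rad/s and distance of each of amber_bottle, beaker, vial_rack, wrench from where it was at the start of the episode below 0.02 m); the robot touches nothing.
It fails at once if the gas supply was cut off: the yellow handle was turned towards closed before the blue one was open (value of joint each of blue_lever, yellow_lever below 1.3 rad).
It fails at once if the blue handle was pinched (both sides pressed at once) (contact force between the fingers and blue_lever_c4 above 3 N and contact force between the fingers and blue_lever_c3 above 3 N).
It fails at once if the yellow handle was pinched (both sides pressed at once) (contact force between the fingers and yellow_lever_c4 above 3 N and contact force between the fingers and yellow_lever_c3 above 3 N).
It fails at once if a handle was forced (pushed with more than 60 N) (contact force between anything else and blue_lever_c3 above 60 N or contact force between anything else and blue_lever_c4 above 60 N or contact force between anything else and yellow_lever_c3 above 60 N or contact force between anything else and yellow_lever_c4 above 60 N).
It fails at once if the bottle, beaker, rack or wrench was moved, lifted or knocked over (distance of any of amber_bottle, beaker, vial_rack, wrench from where it was at the start of the episode above 0.02 m or angle between any of amber_bottle, beaker's own z axis and vertical above 0.4 rad).
It also fails if it takes over 58 s, if anything falls off the work surface, if the arm or the gripper's body presses on something with over 40 N, if the wrist force passes 120 N, or if a joint passes its speed limit or range.

### The arm

A 6-joint arm with a two-finger parallel gripper is mounted at the origin on the work surface. World frame = base frame: x ahead of the robot, y to its left, z up, the work surface at z = 0. Lengths are in m, angles in degrees, forces in N, time in s.
With the tool pointing down it reaches from about 0.375 to 0.9 m from the base axis. Payload 3.1 kg.
Tool frame: the origin (TCP) lies at the very end of the fingers, on their centre line; the grasp point (between the pads) lies 19 mm behind it (bot.hold_point_z is the z of the grasp point in the tool frame, in m); z points along the fingers, y is the line along which they close (so a half turn about z gives the same grasp; the last joint's range is limited). The gripper opens to 87 mm and grips with 3 to 60 N. Pads are 19 mm wide; open, the fingers measure 117 mm over their backs; the gripper's body (75 mm by 190 mm) begins 51 mm behind the grasp point.
Start: joints at [54.803, 30.224, 82.088, -0, 67.689, -10.227], TCP at [0.264, 0.567, 0.223] pointing down, gripper open.
Joint ranges: [-176.69, 176.69], [-43.24, 126.21], [12.49, 139.97], [-82, 262], [0, 151.66], [-163.58, 163.58]. Speed limits (degrees/s): [159.86, 159.86, 180, 180, 180, 180].

### API

Orientations are given as a 3x3 rotation matrix whose columns are the frame's x, y, z axes.
In Python, from rig import bot, capture, camera_model gives the robot as it stands.
- The arm moves only by the tool apply_moves, never from a script. Its argument "plan" is text: rows parted by semicolons, each of 6 numbers parted by spaces: the shift along the tool's x, y, z in units of 0.05 m (1.0 is 0.05 m), then the turn, a rotation vector about the tool's x, y, z in units of 360 degrees (1.0 is 360 degrees). In form: dx dy dz ax ay az; .... A call has 1 to 10 rows; each row shifts and turns the commanded pose from where the row before left it, along the tool's axes as they then stand; what a row does not reach is not made up. A row lasts 1/12 s, in which the tool goes at most 41.7 mm and 7.16 degrees, less where a joint would pass 70% of its speed; a pose out of reach is approached as far as the arm can. A call with a number of a shift or a turn outside -1 to 1 is refused whole. A call with a gripper value outside its range is refused whole. "gripper" is the gripper command: -1 is shut, 1 is fully open, values between are in proportion, set as the call begins (left out, the last holds). The fingers move at their own pace and stop on an object; the grip force is fixed at half the most. Time passes only in rows, so rows that do not move let the fingers close. It gives the time, the measured TCP pose, the force, the opening and the grip force at its end, in the units of the state.
- bot.read_state(): the state, without advancing time (a new reading comes with each control period).
- capture(name): name is "scene" or "top" or "wrist"; returns the picture (480x640x3 uint8, red, green, blue); there is no depth.
- camera_model(name): a dict with "vertical_fov" (degrees; the focal length in pixels is half the picture's height over the tangent of half this angle, whatever the lens; pixels are square), "cx", "cy" (the principal point, pixels), "position" and "rotation" of the camera in the world; the wrist camera has in their place "hand_eye" (4x4, takes a point from camera to tool coordinates, whose origin is the TCP and whose axes are the flange's). Camera axes: x right, y down, z forward; pixel columns grow to the right and rows downward; lengths in m; the calibration is good to about 2 mm. A picture is of the moment at which its call begins: read the wrist's pose just before it. camera_model takes no time and is no camera call.
- bot.hand_in(): hands the job in; it is judged then, once.
The state is a dict: "time_s": time; "joint_positions": joint angles; "qvel": joint speeds; "tau": joint torques, N m; "position": TCP position; "tcp_rot": TCP orientation; "force": force on the tool from outside, world axes, zero at the start; "moment": the same for the moment, N m; "opening": opening from 0.0 (shut) to 1.0 (fully open); "grasp_force": force on a finger pad.
Only numpy, scipy, OpenCV 4.12 (cv2) and the standard library are available. Lean on these libraries where they do the work, as an engineer would, in place of code of your own. Each camera call takes 0.05 s, during which the arm holds its last target. There are 200 camera calls.

## Working session

There is one attempt and no reset: what is moved stays moved. The work goes in short steps, Python scripts to look and compute and a tool call to move; the robot and the scene stay as the last step left them, time stands still between calls to the robot, and variables do not carry over. Pictures are saved under pics/ and viewed, at most 10 in all, crops included, and the job is handed in when it is done.

Besides the shell and the picture viewer there is one more tool, called after ">>>" as a command line: name --argument value ..., lists and objects as JSON in quotes. apply_moves: Moves the arm, as the interface text tells. Its arguments: {"type":"object","properties":{"plan":{"type":"string"},"gripper":{"type":"number"}},"required":["plan"]}

```bash
mkdir -p pics; ls; python3 - <<'E'
from rig import bot,capture,camera_model
import cv2,numpy as np
for n in("top","scene"):
    cv2.imwrite(f"pics/{n}0.png",capture(n)[:,:,::-1]); print(n,camera_model(n))
s=bot.read_state();print(s)
E
```

```text
pics
top {'vertical_fov': 55.85523129203879, 'cx': 316.95117718531066, 'cy': 240.85316696713673, 'position': array([ 0.48049776, -0.0383758 ,  1.00909909]), 'rotation': array([[-0.01230039, -0.99121441,  0.13169168],
       [-0.99992378,  0.01205279, -0.00267706],
       [ 0.00106629, -0.13171457, -0.99128711]])}
scene {'vertical_fov': 56.91440284373718, 'cx': 318.112738860933, 'cy': 244.42523370353342, 'position': array([ 1.20556357, -0.18472122,  0.51352661]), 'rotation': array([[ 0.28524813,  0.54143981, -0.79087068],
       [ 0.95838769, -0.17081316,  0.22872671],
       [-0.01124937, -0.82320459, -0.56763338]])}
{'time_s': 0.1, 'joint_positions': array([ 5.48042445e+01,  3.02756389e+01,  8.21500247e+01,  1.64509389e-03,
        6.76899831e+01, -1.02277317e+01]), 'qvel': array([-0.09142523, -0.05453593, -0.07055781, -0.05343813,  0.05175054,
       -0.02185748]), 'tau': array([-5.62568239e-04, -4.40989280e+01, -1.77148694e+01,  6.34425762e-02,
        5.34704479e-02, -4.16638568e-05]), 'position': array([0.26339697, 0.56604584, 0.22164262]), 'tcp_rot': array([[-9.06538665e-01,  4.22121126e-01, -1.18506476e-03],
       [ 4.22122614e-01,  9.06537273e-01, -1.63411405e-03],
       [ 3.84511312e-04, -1.98163020e-03, -9.99997963e-01]]), 'force': array([ 0.50238528, -0.02315824,  0.19091286]), 'moment': array([-0.00244957, -0.03088119, -0.00761022]), 'grasp_force': 0.0, 'opening': 1.0020435288691387}
```

View pics/top0.png

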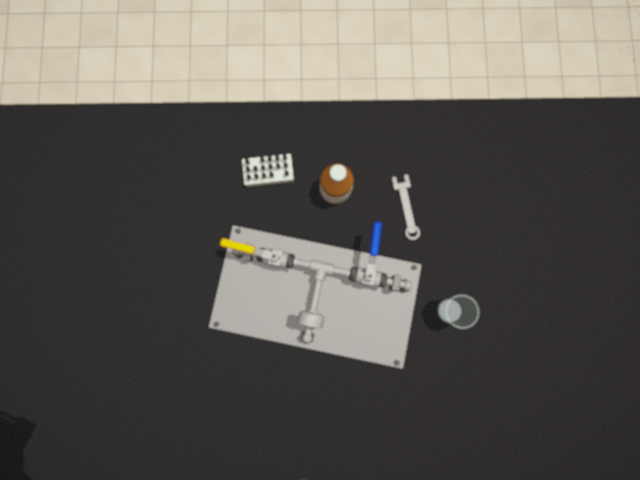

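View pics/scene0.png

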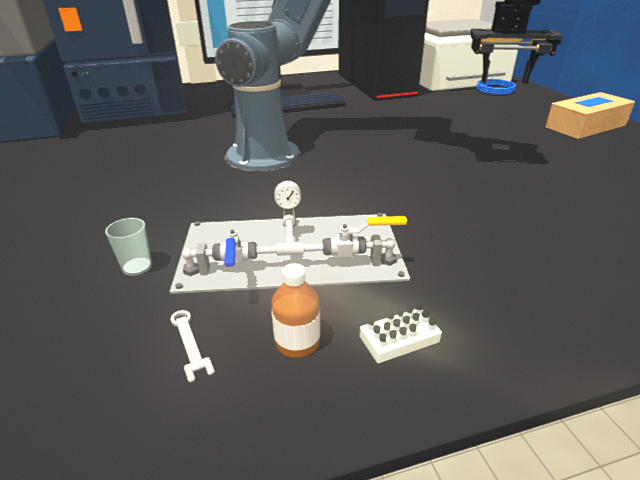

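The top view shows the blue handle at (376,238) pointing up, which is world +x. The yellow handle is at (237,245) pointing left along the pipe, with the bottle at (337,182) and the plate corners at (233,226), (421,264), (404,367) and (210,328). The scene view agrees: both handles are clear, and the bottle stands in front of the header.

```bash
cat > h.py <<'E'
from rig import bot,capture,camera_model
import cv2,numpy as np
def ray(n,uv,z):
    m=camera_model(n);f=240/np.tan(np.radians(m["vertical_fov"]/2))
    d=m["rotation"]@np.array([(uv[0]-m["cx"])/f,(uv[1]-m["cy"])/f,1]);p=m["position"]
    return (p+d*(z-p[2])/d[2])
def plate(img):
    h=cv2.cvtColor(img,cv2.COLOR_RGB2HSV)
    k=((h[...,2]>110)&(h[...,1]<60)).astype(np.uint8);k[:215]=0;k[:,430:]=0
    c=max(cv2.findContours(k,0,2)[0],key=cv2.contourArea)
    pts=cv2.boxPoints(cv2.minAreaRect(c))
    ap=cv2.approxPolyDP(cv2.convexHull(c),6,True)[:,0]
    return ap
def handles(img):
    h=cv2.cvtColor(img,cv2.COLOR_RGB2HSV);o={}
    for nm,a,b in(("blue",105,130),("yellow",20,32)):
        k=((h[...,0]>=a)&(h[...,0]<=b)&(h[...,1]>150)&(h[...,2]>80)).astype(np.uint8)
        k[:200]=0;k[330:]=0
        c=max(cv2.findContours(k,0,1)[0],key=cv2.contourArea)
        m=np.zeros_like(k);cv2.drawContours(m,[c],-1,1,-1)
        ys,xs=np.nonzero(m)
        P=np.array([ray("top",(x,y),.104)[:2] for x,y in zip(xs,ys)])
        ce=P.mean(0);w,v=np.linalg.eigh(np.cov(P.T));d=v[:,1]
        L=np.sqrt(12*w[1]);o[nm]=(ce,d,L,np.sqrt(12*w[0]))
    return o
E
python3 - <<'E'
from h import *
im=cv2.imread("pics/top0.png")[:,:,::-1].copy()
ap=plate(im);print(ap.tolist())
C=np.array([ray("top",p,.008)[:2] for p in ap]);print(C.round(4).tolist())
for n,(c,d,L,W) in handles(im).items(): print(n,c.round(4),d.round(3),np.degrees(np.arctan2(d[1],d[0])).round(1),L,W)
if len(C)==4:
    # order edges
    e=np.roll(C,-1,0)-C; l=np.hypot(*e.T); i=np.argmax(l);print(l)
    y=e[i]/l[i]; y*=np.sign(y[1]); x=np.array([y[1],-y[0]])
    o=C.mean(0)+x*.06; print("yaw",np.degrees(np.arctan2(x[1],x[0])),"o",o,"stems",o-.1*y,o+.1*y)
for n,p,z in(("bottle cap",(338,172),.14),("beaker rim",(462,311),.09)): print(n,ray("top",p,z))
E
```

```text
[[232, 226], [420, 264], [403, 366], [209, 327]]
[[0.6494, 0.1488], [0.559, -0.2688], [0.3396, -0.2229], [0.4273, 0.196]]
blue [ 0.6054 -0.1592] [-0.988  0.152] 171.3 0.06718295400520842 0.01807677289127394
yellow [0.5934 0.1225] [0.279 0.96 ] 73.8 0.07216449771421247 0.015512977853630615
[0.42723453 0.22414026 0.42801762 0.22699404]
yaw -11.831949181700978 o [ 0.55254185 -0.0490245 ] stems [ 0.53203766 -0.14689982] [0.57304603 0.04885082]
bottle cap [ 0.7327247 -0.0840114  0.14     ]
beaker rim [ 0.45703144 -0.33023645  0.09      ]
```

>>> apply_moves --plan "0 0 0 0 0 0.019;0 0 0 0 0 0.019;0 0 0 0 0 0.019;0 0 0 0 0 0.019;0 0 0 0 0 0.019;0 0 0 0 0 0.019;0 0 0 0 0 0.019;0 0 0 0 0 0.019" --gripper -1

```text
time_s: 0.77
position: [0.2635, 0.5662, 0.222]
tcp_rot: [[-0.173, 0.985, -0.001], [0.985, 0.173, -0.001], [-0.001, -0.001, -1.0]]
force: [-0.5, -0.5, 0.0]
opening: 0.48
grasp_force: 0.0
```

>>> apply_moves --plan "0 0 0 0 0 0.019;0 0 0 0 0 0.019;0 0 0 0 0 0.019;0 0 0 0 0 0.019;0 0 0 0 0 0.019;0 0 0 0 0 0.019;0 0 0 0 0 0.019;0 0 0 0 0 0.019"

```text
time_s: 1.43
position: [0.2635, 0.5662, 0.222]
tcp_rot: [[0.704, 0.71, -0.001], [0.71, -0.704, -0.001], [-0.001, 0.0, -1.0]]
force: [-0.3, 0.2, -0.9]
opening: 0.006
grasp_force: 0.0
```

>>> apply_moves --plan "0 0 0 0 0 0.019;0 0 0 0 0 0.019;0 0 0 0 0 0.019;0 0 0 0 0 0.019;0 0 0 0 0 0.019;0 0 0 0 0 0.019;0 0 0 0 0 0.019;0 0 0 0 0 0.019"

```text
time_s: 2.1
position: [0.2635, 0.5662, 0.2219]
tcp_rot: [[0.986, -0.164, -0.001], [-0.164, -0.986, -0.001], [-0.001, 0.001, -1.0]]
force: [0.5, -0.6, 0.2]
opening: 0.01
grasp_force: 0.0
```

```bash
cat >> h.py <<'E'
def to(p):
    s=bot.read_state();R=s["tcp_rot"]
    print("t",round(s["time_s"],2),"pos",s["position"].round(4),"yhead",np.degrees(np.arctan2(R[1,1],R[0,1])).round(2),"F",s["force"].round(1),"j",s["joint_positions"].round(0),"zax",R[:,2].round(4))
    print("units to go",(R.T@(np.array(p)-s["position"])/.05).round(3))
E
python3 -c "
from h import *
to([.611,-.1945,.2])"
```

```text
t 2.1 pos [0.2635 0.5662 0.2219] yhead -99.47 F [ 0.5 -0.6  0.2] j [ 55.  30.  82.   0.  68. 154.] zax [-8.0e-04 -1.1e-03 -1.0e+00]
units to go [ 9.357 13.864  0.45 ]
```

>>> apply_moves --plan "0.425 0.63 0 0 0 0;0.425 0.63 0 0 0 0;0.425 0.63 0 0 0 0;0.425 0.63 0 0 0 0;0.425 0.63 0 0 0 0;0.425 0.63 0 0 0 0;0.425 0.63 0 0 0 0;0.425 0.63 0 0 0 0;0.425 0.63 0 0 0 0;0.425 0.63 0 0 0 0"

```text
time_s: 2.93
position: [0.4237, 0.2201, 0.2224]
tcp_rot: [[0.987, -0.158, -0.001], [-0.158, -0.987, -0.0], [-0.001, 0.0, -1.0]]
force: [0.1, -0.1, 1.0]
opening: 0.004
grasp_force: 0.0
```

>>> apply_moves --plan "0.425 0.63 0 0 0 0;0.425 0.63 0 0 0 0;0.425 0.63 0 0 0 0;0.425 0.63 0 0 0 0;0.425 0.63 0 0 0 0;0.425 0.63 0 0 0 0;0.425 0.63 0 0 0 0;0.425 0.63 0 0 0 0;0.425 0.63 0 0 0 0;0.425 0.63 0 0 0 0"

```text
time_s: 3.77
position: [0.5836, -0.1246, 0.2221]
tcp_rot: [[0.987, -0.159, -0.001], [-0.159, -0.987, 0.001], [-0.001, -0.0, -1.0]]
force: [0.8, -0.2, 0.2]
opening: 0.007
grasp_force: 0.0
```

>>> apply_moves --plan "0.425 0.63 0 0 0 0;0.425 0.63 0 0 0 0;0 0 0 0 0 0;0 0 0 0 0 0"

```text
time_s: 4.1
position: [0.6156, -0.194, 0.2215]
tcp_rot: [[0.987, -0.162, -0.001], [-0.162, -0.987, 0.0], [-0.001, -0.0, -1.0]]
force: [-0.3, 0.8, -0.2]
opening: 0.003
grasp_force: 0.0
```

```bash
python3 -c "
from h import *
to([.611,-.1945,.087])
cv2.imwrite('pics/w1.png',capture('wrist')[:,:,::-1])"
```

```text
t 4.1 pos [ 0.6156 -0.194   0.2215] yhead -99.31 F [-0.3  0.8 -0.2] j [-27.  32.  79.   0.  69.  72.] zax [-7.e-04  5.e-04 -1.e+00]
units to go [-0.086  0.026  2.691]
```

View pics/w1.png

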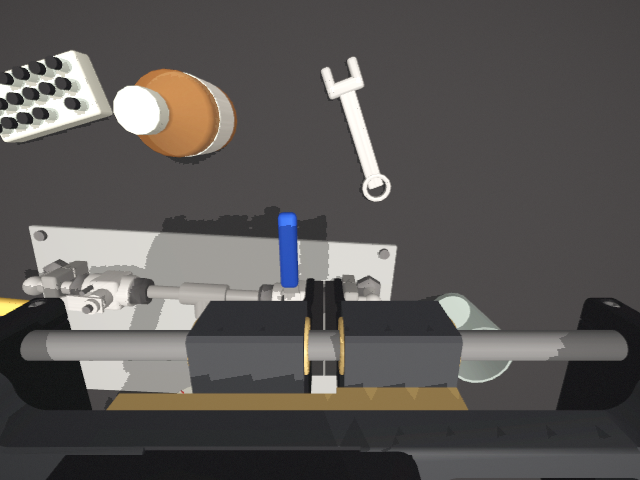

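The wrist view shows the blue handle at (288,250), left of the closed fingers at (325,290). The space to descend is free.

>>> apply_moves --plan "-0.08 0.02 0.5 0 0 0;0 0 0.5 0 0 0;0 0 0.5 0 0 0;0 0 0.5 0 0 0;0 0 0.4 0 0 0;0 0 0.29 0 0 0;0 0 0 0 0 0;0 0 0 0 0 0"

```text
time_s: 4.82
position: [0.6103, -0.1903, 0.0875]
tcp_rot: [[0.988, -0.157, -0.003], [-0.157, -0.988, 0.002], [-0.003, -0.001, -1.0]]
force: [-0.4, -0.2, 1.0]
opening: 0.006
grasp_force: 0.0
```

>>> apply_moves --plan "0 -0.1 0 0 0 0;0 -0.1 0 0 0 0"

```text
time_s: 4.98
position: [0.6138, -0.182, 0.0897]
tcp_rot: [[0.987, -0.159, 0.002], [-0.159, -0.987, -0.001], [0.003, 0.001, -1.0]]
force: [0.3, 0.3, 0.1]
opening: 0.008
grasp_force: 0.0
```

>>> apply_moves --plan "0 -0.1 0 0 0 0;0 0 0 0 0 0"

```text
time_s: 5.15
position: [0.6147, -0.177, 0.0895]
tcp_rot: [[0.988, -0.157, 0.003], [-0.157, -0.988, -0.002], [0.003, 0.001, -1.0]]
force: [0.3, 0.0, -0.0]
opening: 0.003
grasp_force: 0.3
```

```bash
python3 -c "
from h import *
to([.611,-.1945,.087])"
```

```text
t 5.15 pos [ 0.6147 -0.177   0.0895] yhead -99.04 F [ 0.3  0.  -0. ] j [-26.  41.  86.  -0.  53.  73.] zax [ 0.0025 -0.0019 -1.    ]
units to go [-0.018  0.357  0.051]
```

>>> apply_moves --plan "0 -0.06 0.05 0 0 0;0 0 0 0 0 0"

```text
time_s: 5.32
position: [0.6153, -0.1754, 0.0866]
tcp_rot: [[0.987, -0.158, 0.003], [-0.158, -0.987, -0.003], [0.003, 0.002, -1.0]]
force: [0.4, -4.0, 2.7]
opening: 0.004
grasp_force: 1.8
```

>>> apply_moves --plan "0 -0.06 0 0 0 0;0 0 0 0 0 0"

```text
time_s: 5.48
position: [0.6158, -0.1726, 0.0865]
tcp_rot: [[0.987, -0.159, 0.003], [-0.159, -0.987, -0.002], [0.003, 0.002, -1.0]]
force: [1.0, -4.8, 3.1]
opening: 0.005
grasp_force: 2.2
```

>>> apply_moves --plan "0 -0.06 0 0 0 0;0 0 0 0 0 0"

```text
time_s: 5.65
position: [0.6163, -0.1695, 0.0864]
tcp_rot: [[0.987, -0.159, 0.003], [-0.159, -0.987, -0.002], [0.003, 0.001, -1.0]]
force: [1.9, -3.9, 4.0]
opening: 0.005
grasp_force: 2.4
```

>>> apply_moves --plan "0.008 -0.122 0 0 0 -0.0111;0.008 -0.122 0 0 0 -0.0111;0.008 -0.122 0 0 0 -0.0111;0.008 -0.122 0 0 0 -0.0111;0.008 -0.122 0 0 0 -0.0111;0.008 -0.122 0 0 0 -0.0111;0.008 -0.122 0 0 0 -0.0111;0.008 -0.122 0 0 0 -0.0111;0.008 -0.122 0 0 0 -0.0111;0.008 -0.122 0 0 0 -0.0111"

```text
time_s: 6.48
position: [0.6108, -0.1098, 0.0861]
tcp_rot: [[0.857, 0.516, 0.002], [0.516, -0.857, -0.002], [0.001, 0.003, -1.0]]
force: [1.2, -5.7, 2.9]
opening: 0.005
grasp_force: 2.7
```

```bash
cat >> h.py <<'E'
S={"blue":np.array([.532,-.1469]),"yellow":np.array([.573,.0489])}
def ang():
    im=capture("top")
    for n,(c,d,L,W) in handles(im).items():
        v=c-S[n];print(n,"lever deg",(np.degrees(np.arctan2(v[1],v[0]))+11.8).round(1),"r",np.hypot(*v).round(4),"L",L.round(3))
    s=bot.read_state()
    for n in S:
        r=s["position"][:2]-S[n];print(n,"tool r",np.hypot(*r).round(4),"lever-frame heading",(np.degrees(np.arctan2(r[1],r[0]))+11.8).round(1))
    return im
E
python3 -c "
from h import *
to([.532,-.06,.087]);im=ang();cv2.imwrite('pics/t2.png',im[150:400,180:500,::-1])"
```

```text
t 6.48 pos [ 0.6108 -0.1098  0.0861] yhead -58.96 F [ 1.2 -5.7  2.9] j [-20.  40.  89.  -0.  51.  39.] zax [ 0.0024 -0.002  -1.    ]
units to go [-0.836 -1.666 -0.024]Traceback (most recent call last):
  File "<string>", line 3, in <module>
    to([.532,-.06,.087]);im=ang();cv2.imwrite('pics/t2.png',im[150:400,180:500,::-1])
                            ~~~^^
  File "h.py", line 33, in ang
    for n,(c,d,L,W) in handles(im).items():
                       ~~~~~~~^^^^
  File "h.py", line 19, in handles
    c=max(cv2.findContours(k,0,1)[0],key=cv2.contourArea)
ValueError: max() iterable argument is empty
```

>>> apply_moves --plan "0.008 -0.122 0 0 0 -0.0111;0.008 -0.122 0 0 0 -0.0111;0.008 -0.122 0 0 0 -0.0111;0.008 -0.122 0 0 0 -0.0111;0.008 -0.122 0 0 0 -0.0111;0.008 -0.122 0 0 0 -0.0111;0.008 -0.122 0 0 0 -0.0111;0.008 -0.122 0 0 0 -0.0111;0.008 -0.122 0 0 0 -0.0111"

```text
time_s: 7.28
position: [0.575, -0.0703, 0.0859]
tcp_rot: [[0.392, 0.92, 0.005], [0.92, -0.392, -0.002], [0.0, 0.005, -1.0]]
force: [4.0, -5.1, 1.5]
opening: 0.005
grasp_force: 2.6
```

>>> apply_moves --plan "0 -0.03 0 0 0 -0.003;0 -0.03 0 0 0 -0.003"

```text
time_s: 7.45
position: [0.572, -0.0687, 0.0859]
tcp_rot: [[0.36, 0.933, 0.004], [0.933, -0.36, -0.001], [0.001, 0.004, -1.0]]
force: [4.3, -3.5, 2.0]
opening: 0.005
grasp_force: 2.5
```

```bash
python3 -c "
from h import *
to([.532,-.06,.087])
s=bot.read_state();r=s['position'][:2]-S['blue'];print(np.hypot(*r),np.degrees(np.arctan2(r[1],r[0]))+11.8)
cv2.imwrite('pics/s2.png',capture('scene')[150:350,120:440,::-1].repeat(2,0).repeat(2,1))"
```

```text
t 7.45 pos [ 0.572  -0.0687  0.0859] yhead -21.11 F [ 4.3 -3.5  2. ] j [-18.  37.  96.   0.  47.   3.] zax [ 4.4e-03 -8.0e-04 -1.0e+00]
units to go [-0.126 -0.808 -0.025]
0.08785962886172459 74.73372275983793
```

View pics/s2.png

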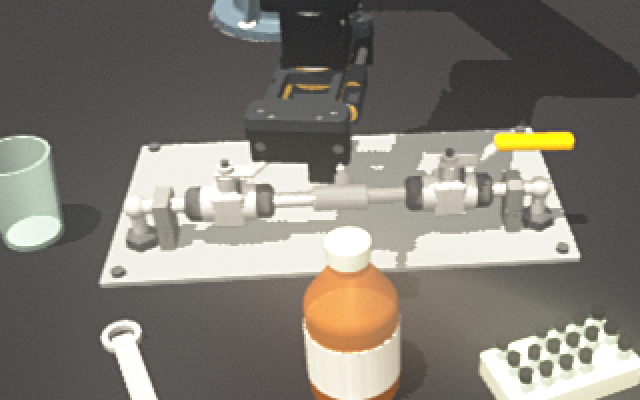

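The scene crop shows the fingers at (330,170) hiding the blue handle, which is now near the pipe line. The yellow handle at (535,141) hasn't moved. I'll push the last few degrees in small steps and watch the force.

>>> apply_moves --plan "0 -0.03 0 0 0 -0.003;0 -0.03 0 0 0 -0.003"

```text
time_s: 7.67
position: [0.5697, -0.0675, 0.0859]
tcp_rot: [[0.325, 0.946, 0.005], [0.946, -0.325, -0.0], [0.001, 0.005, -1.0]]
force: [6.0, -2.7, 0.6]
opening: 0.006
grasp_force: 2.6
```

>>> apply_moves --plan "0 -0.03 0 0 0 -0.003;0 -0.01 0 0 0 -0.003"

```text
time_s: 7.83
position: [0.5675, -0.0664, 0.0859]
tcp_rot: [[0.289, 0.957, 0.005], [0.957, -0.289, 0.0], [0.002, 0.004, -1.0]]
force: [5.4, -1.2, 1.6]
opening: 0.01
grasp_force: 2.6
```

>>> apply_moves --plan "0 -0.02 0 0 0 -0.003;0 0 0 0 0 0"

```text
time_s: 8.0
position: [0.5663, -0.0658, 0.0859]
tcp_rot: [[0.271, 0.963, 0.004], [0.963, -0.271, 0.001], [0.002, 0.004, -1.0]]
force: [4.9, 0.2, 0.7]
opening: 0.005
grasp_force: 2.6
```

>>> apply_moves --plan "0 -0.02 0 0 0 -0.003;0 0 0 0 0 0"

```text
time_s: 8.17
position: [0.5662, -0.0657, 0.0859]
tcp_rot: [[0.253, 0.967, 0.006], [0.967, -0.253, 0.0], [0.002, 0.006, -1.0]]
force: [5.8, -0.1, 0.7]
opening: 0.0
grasp_force: 3.2
```

>>> apply_moves --plan "0 -0.02 0 0 0 0;0 0 0 0 0 0"

```text
time_s: 8.33
position: [0.5662, -0.0656, 0.086]
tcp_rot: [[0.254, 0.967, 0.008], [0.967, -0.254, -0.0], [0.002, 0.008, -1.0]]
force: [8.3, 0.0, -1.4]
opening: 0.005
grasp_force: 4.0
```

```bash
python3 -c "
from h import *
to([.532,-.06,.087])"
```

```text
t 8.33 pos [ 0.5662 -0.0656  0.086 ] yhead -14.71 F [ 8.3  0.  -1.4] j [-18.  37.  97.   0.  46.  -3.] zax [ 7.9e-03 -2.0e-04 -1.0e+00]
units to go [-0.064 -0.69  -0.025]
```

At the stop: the position has stopped changing while the force rises to 8 N. Backing off and lifting.

>>> apply_moves --plan "0 0.15 0 0 0 0;0 0.25 0 0 0 0;0 0.2 0 0 0 0;0 0 -0.5 0 0 0;0 0 -0.6 0 0 0;0 0 -0.6 0 0 0;0 0 -0.6 0 0 0;0 0 0 0 0 0;0 0 0 0 0 0"

```text
time_s: 9.08
position: [0.591, -0.0724, 0.2015]
tcp_rot: [[0.252, 0.968, -0.0], [0.968, -0.252, 0.001], [0.001, -0.001, -1.0]]
force: [0.5, -0.5, -0.8]
opening: 0.006
grasp_force: 0.0
```

```bash
python3 -c "
from h import *
to([.5687,.1383,.2])"
```

```text
t 9.08 pos [ 0.591  -0.0724  0.2015] yhead -14.61 F [ 0.5 -0.5 -0.8] j [-18.  29.  88.   0.  63.  -3.] zax [-4.e-04  1.e-03 -1.e+00]
units to go [ 3.966 -1.494  0.034]
```

>>> apply_moves --plan "0.66 -0.25 0 0 0 0;0.66 -0.25 0 0 0 0;0.66 -0.25 0 0 0 0;0.66 -0.25 0 0 0 0;0.66 -0.25 0 0 0 0;0.66 -0.25 0 0 0 0.002;0 0 0 0 0 0;0 0 0 0 0 0"

```text
time_s: 9.75
position: [0.5658, 0.1394, 0.1981]
tcp_rot: [[0.26, 0.966, -0.007], [0.966, -0.26, -0.0], [-0.002, -0.007, -1.0]]
force: [0.8, 0.2, 0.6]
opening: 0.005
grasp_force: 0.0
```

```bash
python3 -c "
from h import *
to([.5687,.1383,.087])
cv2.imwrite('pics/w3.png',capture('wrist')[:,:,::-1])
im=capture('top');cv2.imwrite('pics/t3.png',im[150:400,180:500,::-1].repeat(2,0).repeat(2,1))"
```

```text
t 9.75 pos [0.5658 0.1394 0.1981] yhead -15.08 F [0.8 0.2 0.6] j [ 3. 29. 89.  0. 62. 18.] zax [-7.e-03 -1.e-04 -1.e+00]
units to go [-2.000e-03  7.700e-02  2.222e+00]
```

View pics/t3.png

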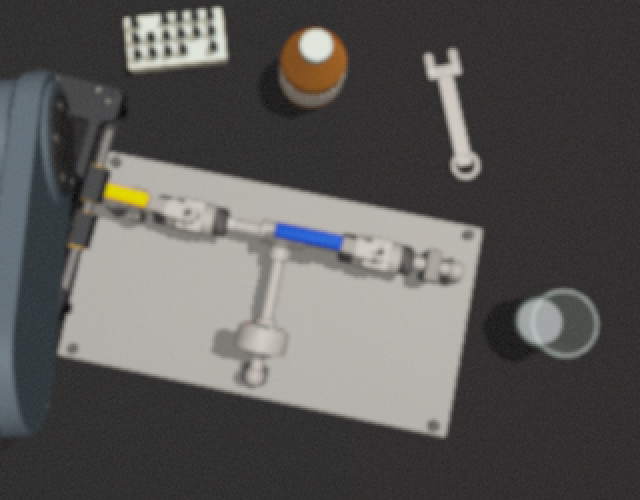

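View pics/w3.png

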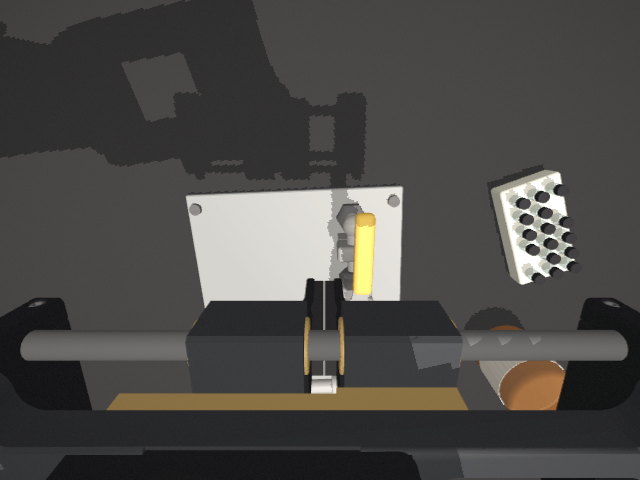

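The top crop shows the blue handle at (308,237) lying along the pipe. The wrist view shows the yellow handle at (364,255), to the right of the fingers at (325,290) with a gap. I'll check the blue angle by number before touching yellow.

```bash
python3 -c "
from h import *
im=capture('top')
h=handles(im);c,d,L,W=h['blue'];v=c-S['blue'];print(c,np.hypot(*v),L,W,np.degrees(np.arctan2(v[1],v[0]))+11.8,np.degrees(np.arctan2(d[1],d[0]))+11.8)"
```

```text
[ 0.54546711 -0.07455877] 0.0735840780749494 0.06421334053102565 0.012658759330822144 91.25448060935254 89.47793419586496
```

>>> apply_moves --plan "0 0.05 0.4 0 0 0;0 0 0.45 0 0 0;0 0 0.45 0 0 0;0 0 0.45 0 0 0;0 0 0.45 0 0 0;0 0 0 0 0 0;0 0 0 0 0 0"

```text
time_s: 10.48
position: [0.5701, 0.1352, 0.0893]
tcp_rot: [[0.266, 0.964, -0.004], [0.964, -0.266, -0.0], [-0.001, -0.004, -1.0]]
force: [-0.1, -0.3, 0.2]
opening: 0.011
grasp_force: 0.0
```

```bash
python3 -c "
from h import *
to([.5687,.1383,.086])"
```

```text
t 10.48 pos [0.5701 0.1352 0.0893] yhead -15.42 F [-0.1 -0.3  0.2] j [ 2. 38. 94. -0. 49. 18.] zax [-4.1e-03 -2.0e-04 -1.0e+00]
units to go [ 0.051 -0.044  0.066]
```

Blue is open at about 90°. Next I'll find contact with yellow.

>>> apply_moves --plan "0 0.1 0.06 0 0 0;0 0.06 0 0 0 0;0 0 0 0 0 0"

```text
time_s: 10.73
position: [0.58, 0.1342, 0.0886]
tcp_rot: [[0.264, 0.964, 0.002], [0.964, -0.264, 0.0], [0.001, 0.002, -1.0]]
force: [-0.1, 0.2, 0.2]
opening: 0.009
grasp_force: 0.1
```

>>> apply_moves --plan "0 0.06 0 0 0 0;0 0 0 0 0 0"

```text
time_s: 10.9
position: [0.5809, 0.134, 0.0884]
tcp_rot: [[0.264, 0.965, -0.002], [0.965, -0.264, 0.0], [-0.0, -0.002, -1.0]]
force: [-3.9, 1.4, 2.9]
opening: 0.007
grasp_force: 2.0
```

>>> apply_moves --plan "0 0.06 0 0 0 0;0 0 0 0 0 0"

```text
time_s: 11.07
position: [0.5837, 0.1335, 0.088]
tcp_rot: [[0.264, 0.965, -0.002], [0.965, -0.264, 0.0], [-0.0, -0.002, -1.0]]
force: [-4.3, 1.6, 2.7]
opening: 0.003
grasp_force: 2.5
```

```bash
python3 -c "
from h import *
to([.5687,.1383,.086])
r=bot.read_state()['position'][:2]-S['yellow'];print(r,np.hypot(*r),np.degrees(np.arctan2(r[1],r[0])))"
```

```text
t 11.07 pos [0.5837 0.1335 0.088 ] yhead -15.28 F [-4.3  1.6  2.7] j [ 2. 38. 92.  0. 50. 17.] zax [-1.8e-03  5.0e-04 -1.0e+00]
units to go [ 0.014 -0.315  0.041]
[0.01070822 0.08455654] 0.08523189069728589 82.78249845753213
```

>>> apply_moves --plan "0.012 0.118 0 0 0 0.0111;0.012 0.118 0 0 0 0.0111;0.012 0.118 0 0 0 0.0111;0.012 0.118 0 0 0 0.0111;0.012 0.118 0 0 0 0.0111;0.012 0.118 0 0 0 0.0111;0.012 0.118 0 0 0 0.0111;0.012 0.118 0 0 0 0.0111;0.012 0.118 0 0 0 0.0111;0.012 0.118 0 0 0 0.0111"

```text
time_s: 11.9
position: [0.6359, 0.1077, 0.0878]
tcp_rot: [[0.824, 0.567, -0.0], [0.567, -0.824, 0.002], [0.001, -0.002, -1.0]]
force: [-3.1, 4.6, 2.3]
opening: 0.003
grasp_force: 2.8
```

```bash
python3 -c "
from h import *
to([.5687,.1383,.086])
r=bot.read_state()['position'][:2]-S['yellow'];print(r,np.hypot(*r),np.degrees(np.arctan2(r[1],r[0])))"
```

```text
t 11.9 pos [0.6359 0.1077 0.0878] yhead -55.45 F [-3.1  4.6  2.3] j [-0. 41. 85.  0. 54. 55.] zax [-4.0e-04  2.2e-03 -1.0e+00]
units to go [-0.76  -1.267  0.038]
[0.06291365 0.05877786] 0.08609857073885788 43.053506565354006
```

>>> apply_moves --plan "0.012 0.118 0 0 0 0.0111;0.012 0.118 0 0 0 0.0111;0.012 0.118 0 0 0 0.0111;0.012 0.118 0 0 0 0.0111;0.012 0.118 0 0 0 0.0111;0.012 0.118 0 0 0 0.0111;0.012 0.118 0 0 0 0.0111;0.012 0.118 0 0 0 0.0111;0.012 0.118 0 0 0 0.0111"

```text
time_s: 12.65
position: [0.6595, 0.0602, 0.0879]
tcp_rot: [[1.0, -0.025, 0.004], [-0.025, -1.0, 0.003], [0.004, -0.003, -1.0]]
force: [-0.2, 5.5, -0.3]
opening: 0.005
grasp_force: 2.8
```

>>> apply_moves --plan "0 0.03 0 0 0 0.003;0 0.03 0 0 0 0.003"

```text
time_s: 12.82
position: [0.6599, 0.0566, 0.0879]
tcp_rot: [[0.998, -0.06, 0.005], [-0.06, -0.998, 0.002], [0.005, -0.002, -1.0]]
force: [2.8, 5.8, -2.1]
opening: 0.005
grasp_force: 2.8
```

>>> apply_moves --plan "0 0.03 0 0 0 0.003;0 0.03 0 0 0 0.003"

```text
time_s: 12.98
position: [0.6602, 0.0537, 0.088]
tcp_rot: [[0.995, -0.097, 0.006], [-0.097, -0.995, 0.002], [0.006, -0.002, -1.0]]
force: [2.2, 5.4, -1.9]
opening: 0.002
grasp_force: 2.8
```

```bash
python3 -c "
from h import *
to([.5687,.1383,.086])
r=bot.read_state()['position'][:2]-S['yellow'];print(r,np.hypot(*r),np.degrees(np.arctan2(r[1],r[0])))"
```

```text
t 12.98 pos [0.6602 0.0537 0.088 ] yhead -95.54 F [ 2.2  5.4 -1.9] j [-5. 42. 83.  0. 55. 90.] zax [ 0.006   0.0017 -1.    ]
units to go [-1.984 -1.507  0.031]
[0.08716883 0.00481568] 0.08730175540791738 3.162113739547492
```

>>> apply_moves --plan "0 0.03 0 0 0 0.003;0 0.03 0 0 0 0.003;0 0.02 0 0 0 0.003"

```text
time_s: 13.23
position: [0.6604, 0.0496, 0.088]
tcp_rot: [[0.988, -0.153, 0.008], [-0.153, -0.988, 0.001], [0.007, -0.003, -1.0]]
force: [3.8, 4.8, -2.7]
opening: 0.001
grasp_force: 2.8
```

>>> apply_moves --plan "0 0.02 0 0 0 0.003;0 0.01 0 0 0 0.003"

```text
time_s: 13.4
position: [0.6604, 0.0479, 0.0881]
tcp_rot: [[0.982, -0.19, 0.008], [-0.19, -0.982, 0.001], [0.008, -0.003, -1.0]]
force: [3.5, 3.9, -1.6]
opening: 0.002
grasp_force: 2.4
```

>>> apply_moves --plan "0 0.02 0 0 0 0;0 0 0 0 0 0"

```text
time_s: 13.57
position: [0.6602, 0.0469, 0.0882]
tcp_rot: [[0.982, -0.189, 0.008], [-0.189, -0.982, 0.001], [0.008, -0.002, -1.0]]
force: [3.4, 4.2, -2.1]
opening: 0.0
grasp_force: 2.5
```

>>> apply_moves --plan "0 0.02 0 0 0 0;0 0 0 0 0 0"

```text
time_s: 13.73
position: [0.6601, 0.0459, 0.0882]
tcp_rot: [[0.982, -0.189, 0.008], [-0.189, -0.982, 0.001], [0.008, -0.003, -1.0]]
force: [3.6, 3.8, -1.0]
opening: 0.003
grasp_force: 2.6
```

>>> apply_moves --plan "0 0.02 0 0 0 0;0 0 0 0 0 0"

```text
time_s: 13.9
position: [0.6601, 0.0456, 0.0882]
tcp_rot: [[0.982, -0.189, 0.009], [-0.189, -0.982, 0.002], [0.008, -0.004, -1.0]]
force: [4.6, 6.3, -2.1]
opening: 0.007
grasp_force: 3.4
```

>>> apply_moves --plan "0 0.02 0 0 0 0;0 0 0 0 0 0"

```text
time_s: 14.07
position: [0.6601, 0.0455, 0.0882]
tcp_rot: [[0.982, -0.19, 0.009], [-0.19, -0.982, 0.004], [0.008, -0.005, -1.0]]
force: [4.0, 8.6, -2.5]
opening: 0.006
grasp_force: 4.6
```

Yellow is at its stop. I'll back off, lift and swing clear so the camera can check.

>>> apply_moves --plan "0 -0.15 0 0 0 0;0 -0.25 0 0 0 0;0 -0.2 0 0 0 0;0 0 -0.5 0 0 0;0 0 -0.6 0 0 0;0 0 -0.6 0 0 0;0 0 -0.6 0 0 0;0 0 0 0 0 0"

```text
time_s: 14.73
position: [0.6665, 0.0731, 0.21]
tcp_rot: [[0.982, -0.188, 0.014], [-0.188, -0.982, -0.002], [0.014, -0.001, -1.0]]
force: [1.4, -0.5, 0.8]
opening: 0.007
grasp_force: 0.0
```

>>> apply_moves --plan "-0.2 -0.7 0 0 0 0;-0.2 -0.7 0 0 0 0;-0.2 -0.7 0 0 0 0;-0.2 -0.7 0 0 0 0;-0.2 -0.7 0 0 0 0;-0.2 -0.7 0 0 0 0;-0.2 -0.7 0 0 0 0;0 0 0 0 0 0;0 0 0 0 0 0"

```text
time_s: 15.48
position: [0.6385, 0.3291, 0.2019]
tcp_rot: [[0.983, -0.185, -0.0], [-0.185, -0.983, -0.001], [0.0, 0.001, -1.0]]
force: [-0.2, -0.4, 0.4]
opening: 0.005
grasp_force: 0.0
```

```bash
python3 -c "
from h import *
to([.5687,.1383,.2])
im=ang();cv2.imwrite('pics/t4.png',im[:,:,::-1])
print(plate(cv2.imread('pics/top0.png')).shape)
a=cv2.imread('pics/top0.png')[140:240,235:430];b=im[140:240,235:430,::-1];print(np.abs(a.astype(int)-b).max(2)[:65].max())"
```

```text
t 15.48 pos [0.6385 0.3291 0.2019] yhead -100.65 F [-0.2 -0.4  0.4] j [ 18.  39.  68.  -0.  73. 119.] zax [-0.e+00 -9.e-04 -1.e+00]
units to go [-0.668  4.009  0.042]
blue lever deg 91.3 r 0.0736 L 0.064
yellow lever deg -1.6 r 0.0765 L 0.069
blue tool r 0.4861 lever-frame heading 89.1
yellow tool r 0.2861 lever-frame heading 88.5
(4, 2)
171
```

View pics/t4.png

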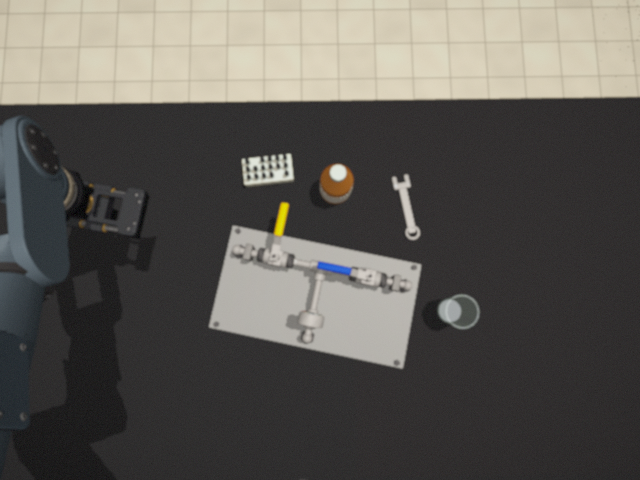

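The blue handle lies along the pipe at (335,268). The yellow one stands square across it at (281,218). The bottle, rack, wrench and beaker are at the same pixels as at the start, and the arm is clear.

```bash
python3 -c "
from rig import bot
print(bot.hand_in())"
```

```text
the job is handed in; nothing more can be done
None
```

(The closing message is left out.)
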